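Butt a board against the length stop and zero the counter

ROBOT

A 7-joint arm with a two-finger parallel gripper is mounted at the origin on the work surface. World frame = base frame: x ahead of the robot, y to its left, z up, the work surface at z = 0. Lengths are in m, angles in rad, forces in N, time in s.
With the tool pointing down it reaches from about 0.4 to 0.85 m from the base axis. Payload 4.5 kg.
Tool frame: the origin (TCP) lies midway between the tips of the shut fingers; the grasp point (between the pads) lies 19 mm behind it; z points along the fingers, y is the line along which they close (so a half turn about z gives the same grasp; the last joint's range is limited). The gripper opens to 88 mm and grips with 3 to 60 N. Pads are 18 mm wide; open, the fingers measure 123 mm over their backs; the gripper's body (75 mm by 187 mm) begins 45 mm behind the grasp point.
Start: joints at [0.034, 0.689, -0.195, 1.565, 0.157, 0.902, -0.215], TCP at [0.625, 0, 0.239] pointing down, gripper open.
Joint ranges: [-3.01, 3.01], [-0.46, 2.08], [-1.47, 1.51], [0.13, 2.56], [-1, 4.14], [0.04, 2.09], [-2.66, 2.66]. Speed limits (rad/s): [2.57, 2.57, 3.14, 3.14, 3.14, 3.14, 3.14].

INTERFACE

Orientations are given as a rotation vector (axis times angle).
In Python, from bench import r gives the robot as it stands. The module is installed in compiled form; this text tells all that it offers.
- The arm moves only by the tool arm_command, never from a script. Its argument "commands" is a list of rows, each an object with "grip": the finger opening in mm, from 0 to 88.1; "slide": the shift along the world's x, y, z in units of 40 mm (1.0 is 40 mm), a list of three; "yaw": the turn about the world's z in units of 8 degrees (1.0 is 8 degrees). A call has 1 to 5 rows; each row shifts and turns the commanded pose from where the row before left it; what a row does not reach is not made up. A row lasts 1/8 s, in which the tool goes at most 62.5 mm and 10.7 degrees, less where a joint would pass 70% of its speed; a pose out of reach is approached as far as the arm can. A call is refused whole if a number of a shift passes 1 or a number of a turn 1, either way. A call with a gripper value outside its range is refused whole. The fingers move at their own pace and stop on an object; "force" is the grip in N (left out, the last holds). Time passes only in rows, so rows that do not move let the fingers close. It gives the time, the measured TCP pose, the force, the opening and the grip force at its end, in the units of the state.
- r.read_state(): the state, without advancing time (a new reading comes with each control period).
- r.capture(name): name is "scene" or "side" or "wrist"; returns the picture (400x640x3 uint8, red, green, blue); there is no depth.
- r.camera_params(name): a dict with "fx", "fy", "cx", "cy" (pixels), "rvec" (rotation vector, rad) and "tvec" (3), from world to camera coordinates, as OpenCV has them; the wrist camera has in their place "tool_from_camera" (4x4, takes a point from camera to tool coordinates, whose origin is the TCP and whose axes are the flange's). Camera axes: x right, y down, z forward; pixel columns grow to the right and rows downward; lengths in m; the calibration is good to about 2 mm. A picture is of the moment at which its call begins: read the wrist's pose just before it. camera_params takes no time and is no camera call.
- r.close_job(): hands the job in; it is judged then, once.
Trained networks look in the newest picture that a camera, given by its name, has taken for a name from the list of things; names that differ only in an ending like _2 or _b are one class to them, and where a whole thing is asked for, a point or a joint stands for the part that bears it (a point fixed in the world has none). Each returns a list of dicts, best first, with "p" (0 to 1); they miss things now and then, are a little off and sometimes report something else, mostly with a low value. They report only what shows in the picture. A call takes as long as a camera call. They do not tell look-alikes from the thing itself.
- r.regions_of(camera, query): "mask" (400x640 bool, what is visible of it).
- r.tip_of(camera, query): "position" ([x, y, z] in m, in the coordinates of the camera as it stood for that picture, good to about 4 mm: a listed point, or the origin of a listed thing).
The state is a dict: "t": time; "joint_positions": joint angles; "qd": joint speeds; "joint_torque": joint torques, N m; "tcp_pos": TCP position; "tcp_rot": TCP orientation; "contact_force": force on the tool from outside, world axes, zero at the start; "wrist_torque": the same for the moment, N m; "opening": opening from 0.0 (shut) to 1.0 (fully open); "gripper_force": force on a finger pad.
Only numpy, scipy, OpenCV 4.12 (cv2) and the standard library are available. Lean on these libraries where they do the work, as an engineer would, in place of code of your own. Each camera call takes 0.05 s, during which the arm holds its last target. There are 200 camera calls.

TASK

Slide the long pine board along the white bed and under the counter's bridge until it butts against the end stop, lying flat along the aluminium fence. With the board home, then turn the counter's reset knob, on top of the bridge, counter-clockwise back to its zero stop. Leave the board home and do not disturb the screwdriver, the short offcut, the tape measure or the glue bottle around it.

Things in the scene. Friction and masses are not known exactly. Their poses are not given: they have to be found in the camera images.
- station: Fixed feed station, may stand turned. Origin on the table top; x across the lane to the fence (away from the robot), y along the lane in the feed direction (robot's left), z up. White bed 18 mm thick, x -145 to 90, y -340 to 140 mm. The lane runs from -y, under the bridge, to the stop. A board touching fence and stop has its origin at x = 0, y = 0, z = 18 mm of this frame.
- fence_face (a point): Point on the face of the aluminium fence, at bed height below the bridge: x = 44.5 mm, y = 0 in the station's frame (same axes). The fence is 19 mm thick, 30 mm high over the bed, and runs straight along y from -330 to 130 mm.
- stop_face (a point): Point on the face of the aluminium end stop, at bed height in mid lane: x = 0, y = 95 mm in the station's frame (same axes). The stop is 85 mm wide, 20 mm thick, 30 mm high over the bed.
- bridge (a point): Centre of the underside of the dark bridge, z = 64 mm (46 over the bed); it spans y -20 to 20 mm of the station's frame. Its opening reaches from the near post's face at station x = -54.5 mm (post 20 mm thick) to the fence. Bar up to z = 84 mm; on it the grey counter housing, x -50 to 50, y -30 to 30 mm, up to z = 118 mm, then a round white dial, 80 mm across.
- board: Pine board 89 wide (own x), 190 long (own y), 38 thick mm, 0.2 to 0.45 kg, loose on the bed before the bridge, somewhat askew and off the fence; too wide to grip. Origin at the centre of its underside, z up.
- reset_knob (a joint): Angle of the reset knob in rad: 0 at its zero stop, growing as it turns clockwise seen from above (to 2.6); it starts well off zero and stays where it is left. Friction 0.05 N m.
- knob_grip (a point): On the knob's vertical axis at grip height, 22 mm over its disc (54 mm across, top at z = 132 mm). Grip: black bar 52 long, 14 wide, 30 mm high, with a white line and a steel pointer at one end. At zero the pointer points along the station's -x (to the robot), at the longest dial mark. The point turns with the knob; its x lies along the bar, away from the pointer.
- screwdriver: Bystander: screwdriver, 160 mm, lying on the near outfeed side of the station's bed.
- offcut: Bystander: short pine offcut, 89 x 60 x 38 mm, lying to the robot's right; not the board to feed.
- glue: Bystander: white glue bottle, 60 mm across, 170 mm tall, standing to the left.
- tape: Bystander: yellow tape measure, 75 x 42 x 70 mm, standing on the right.
There are look-alikes about, which are no part of the job. Leave any green or yellow look-alike of the board alone.

How it is judged:
On the way, in this order (a step that is already met when the one before it is completed fails the run):
1. the board is home: under the bridge, against fence and end stop, at rest (y of board in the frame of station between -0.005 and 0.005 m and x of board in the frame of station between -0.005 and 0.005 m and angle between the y axis of board and the y axis of station, either way round below 0.035 rad and angle between board's own z axis and vertical below 0.04 rad and linear speed of board below 0.01 m/s), for 0.2 s.
2. then the reset knob is at its zero stop (y of board in the frame of station between -0.005 and 0.005 m and x of board in the frame of station between -0.005 and 0.005 m and angle between the y axis of board and the y axis of station, either way round below 0.035 rad and angle between board's own z axis and vertical below 0.04 rad and value of joint reset_knob below 0.06 rad), for 0.2 s.
At the end, for the whole second after the job is handed in: The board lies flat on the bed within 5 mm of its home place against fence and end stop and within 2 degrees of the fence's line, at rest, and the reset knob is within 0.06 rad of its zero stop (all of step 2 and linear speed of board below 0.01 m/s); the robot touches nothing.
It fails at once if the screwdriver, the short offcut, the tape measure or the glue bottle is moved more than 40 mm (distance of any of screwdriver, offcut, glue, tape from where it was at the start of the episode above 0.04 m).
It also fails if it takes over 69 s, if anything falls off the work surface, if the arm or the gripper's body presses on something with over 40 N, if the wrist force passes 120 N, or if a joint passes its speed limit or range.

## Working session

There is one attempt and no reset: what is moved stays moved. The work goes in short steps, Python scripts to look and compute and a tool call to move; the robot and the scene stay as the last step left them, time stands still between calls to the robot, and variables do not carry over. Pictures are saved under pics/ and viewed, at most 10 in all, crops included, and the job is handed in when it is done.

Besides the shell and the picture viewer there is one more tool, called as a command line: name --argument value ..., lists and objects as JSON in quotes. arm_command: Moves the arm, as the interface text tells. Its arguments: {"type":"object","properties":{"commands":{"type":"array"},"force":{"type":"number"}},"required":["commands"]}

```bash
mkdir -p pics
cat > h.py <<'E'
import numpy as np, cv2
from bench import r
def cam(n):
    p=r.camera_params(n)
    K=np.array([[p['fx'],0,p['cx']],[0,p['fy'],p['cy']],[0,0,1]])
    if 'rvec' in p:
        R=cv2.Rodrigues(np.array(p['rvec'],float))[0]; t=np.array(p['tvec'],float)
    else:
        s=r.read_state(); T=np.array(p['tool_from_camera']); W=np.eye(4)
        W[:3,:3]=cv2.Rodrigues(np.array(s['tcp_rot'],float))[0]; W[:3,3]=s['tcp_pos']
        M=np.linalg.inv(W@T); R,t=M[:3,:3],M[:3,3]
    return K,R,t
def c2w(n,X):
    K,R,t=cam(n); return R.T@(np.array(X)-t)
def ray(n,uv,z):
    K,R,t=cam(n); d=R.T@np.linalg.inv(K)@np.array([uv[0],uv[1],1.]); o=-R.T@t
    return o+d*(z-o[2])/d[2]
def proj(n,P):
    K,R,t=cam(n); q=(K@(R@np.array(P,float).T+t[:,None])).T; return q[:,:2]/q[:,2:]
def shot(n,f):
    im=r.capture(n); cv2.imwrite(f'pics/{f}.png',im[:,:,::-1]); return im
def tips(n,names):
    for q in names:
        for d in r.tip_of(n,q)[:3]:
            print(n,q,round(d['p'],2),np.round(c2w(n,d['position']),4))
E
python3 - <<'E'
from h import *
a=[shot(n,n+'0') for n in('scene','side')]
N=['fence_face','stop_face','bridge','board','knob_grip','station','screwdriver','offcut','glue','tape']
tips('scene',N); tips('side',N)
E
```

```text
scene fence_face 0.57 [0.6536 0.1717 0.0216]
scene stop_face 0.84 [0.614  0.2625 0.0183]
scene bridge 0.57 [0.6098 0.175  0.061 ]
scene board 0.97 [0.3095 0.1585 0.0018]
scene board 0.82 [ 0.2869  0.4608 -0.0011]
scene board 0.68 [ 0.3161 -0.2293  0.0064]
scene knob_grip 0.63 [0.609  0.1695 0.1558]
scene station 0.59 [ 0.6108  0.1751 -0.002 ]
scene screwdriver 0.65 [0.4998 0.2194 0.0177]
scene offcut 0.7 [ 0.4782 -0.4132  0.0013]
scene glue 0.92 [0.5445 0.4688 0.0022]
scene tape 0.87 [ 6.028e-01 -4.277e-01  5.000e-04]
side fence_face 0.57 [0.6583 0.1705 0.0137]
side stop_face 0.91 [0.6164 0.2661 0.0174]
side stop_face 0.58 [0.4993 0.2191 0.0154]
side bridge 0.58 [0.6153 0.1739 0.0608]
side board 0.89 [ 0.3132 -0.2325 -0.0008]
side board 0.89 [ 0.3089  0.158  -0.0037]
side board 0.8 [0.5779 0.0065 0.0181]
side knob_grip 0.65 [0.6108 0.1747 0.1486]
side station 0.65 [ 0.6177  0.1683 -0.0031]
side screwdriver 0.68 [0.4973 0.2182 0.0142]
side offcut 0.7 [ 0.4776 -0.414   0.0013]
side glue 0.68 [ 0.5434  0.4635 -0.0029]
side tape 0.71 [ 0.6046 -0.4249 -0.0021]
```

View pics/scene0.png

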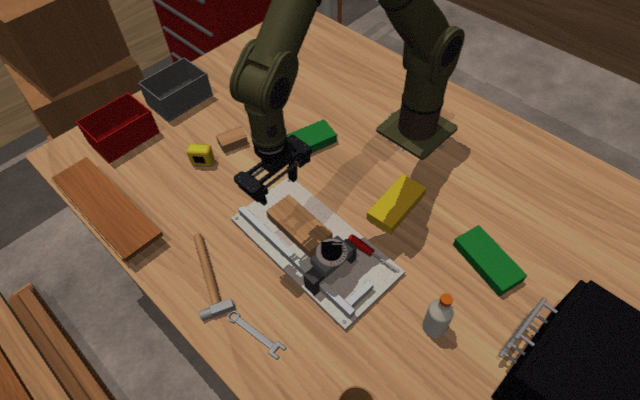

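View pics/side0.png

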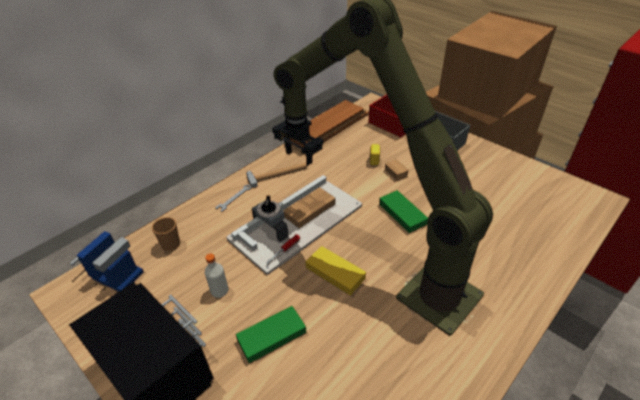

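The scene picture shows these candidates for the board:
- the pine board on the bed (300,220)
- the yellow block (397,203)
- the green blocks (318,135) and (489,260)
- the offcut (232,138)
- the brown plank off to the side (105,205)

By the description it is the pine one on the white bed, at about world (0.578, 0.007). I'll check it in one close crop.

Run:
```python
from h import *
im=cv2.imread('pics/scene0.png')
c=cv2.resize(im[170:330,225:412],None,fx=4.2,fy=3.75,interpolation=cv2.INTER_CUBIC)
c=cv2.resize(im[170:320,225:415],None,fx=4,fy=4,interpolation=cv2.INTER_CUBIC);cv2.imwrite('pics/crop0.png',c)
s=r.read_state(); print(s['tcp_pos'],s['tcp_rot'],s['t'])
shot('wrist','wrist0'); print(cam('wrist'))
tips('wrist',['board','fence_face','bridge','knob_grip','stop_face'])
```

```text
[6.25033864e-01 5.33705527e-06 2.38763751e-01] [2.22136917e+00 2.22137471e+00 1.12120624e-04] 1.1
(array([[316.92612077,   0.        , 318.6132898 ],
       [  0.        , 316.92612077, 204.62737942],
       [  0.        ,   0.        ,   1.        ]]), array([[ 9.99999389e-01,  4.91982326e-04,  9.89461331e-04],
       [ 1.69213220e-04, -9.53036423e-01,  3.02855655e-01],
       [ 1.09199232e-03, -3.02855302e-01, -9.53035925e-01]]), array([-0.62457396, -0.04127552,  0.38933927]))
wrist board 0.97 [0.5719 0.0062 0.0144]
wrist board 0.6 [ 0.3083  0.1521 -0.0011]
wrist fence_face 0.68 [0.6535 0.169  0.013 ]
```

View pics/crop0.png

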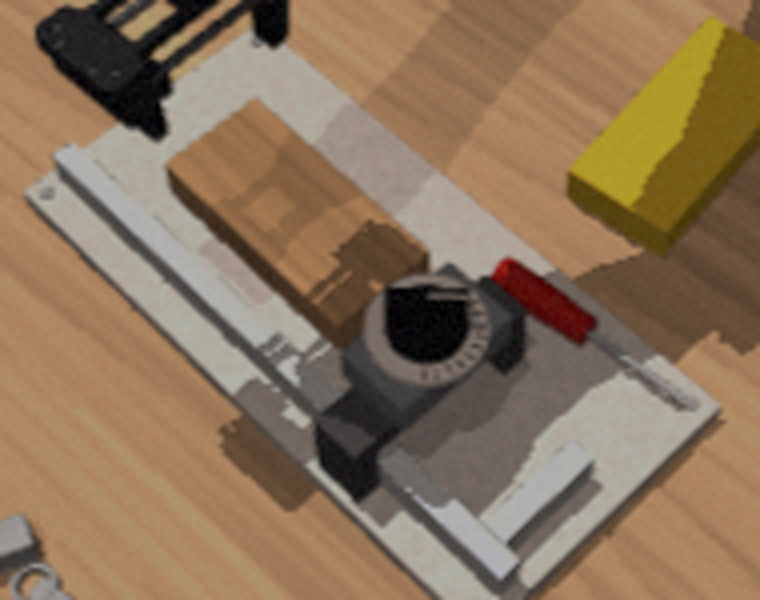

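View pics/wrist0.png

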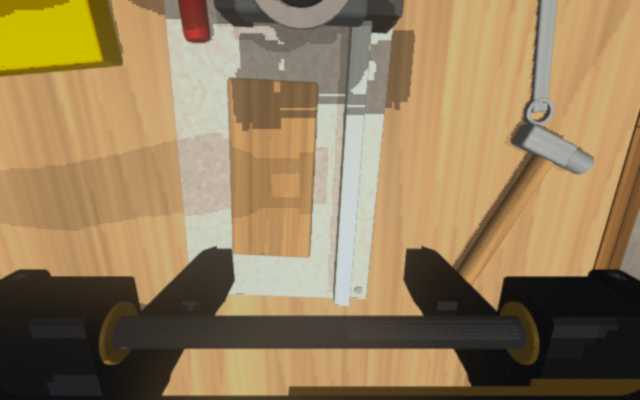

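The crop confirms the choice: the pine board is on the white bed with its top spanning crop (250,100) to (430,260), and the fence is beyond it. The wrist picture shows the board's top corners at about (230,79), (318,83), (310,257) and (233,254). The fence's inner edge is near x=340-347, so there is a gap on the fence side.

Run:
```python
from h import *
from scipy.optimize import least_squares as ls
# station pose fit: (cam, pixel, station point)
D=[('scene',(231.3,217.5),(.09,-.34,.018)),('scene',(405,272),(-.145,.14,.018)),('wrist',(366,298),(.09,-.34,.018))]
T=[(.6536,.1717,.0445,0),(.6583,.1705,.0445,0),(.614,.2625,0,.095),(.6164,.2661,0,.095),(.6098,.175,0,0),(.6153,.1739,0,0),(.609,.1695,0,0),(.6108,.1747,0,0)]
obs=np.array([ray(c,p,s[2])[:2] for c,p,s in D]+[t[:2] for t in T]); st=np.array([s[:2] for c,p,s in D]+[t[2:] for t in T])
R2=lambda a:np.array([[np.cos(a),-np.sin(a)],[np.sin(a),np.cos(a)]])
f=lambda p:((st@R2(p[2]).T+p[:2]-obs)).ravel()
s=ls(f,[.61,.17,0],loss='soft_l1',f_scale=.003); print(s.x,np.degrees(s.x[2])); print(np.round(s.fun.reshape(-1,2)*1e3,1))
inv=lambda P:(np.array(P)[:2]-s.x[:2])@R2(s.x[2])
for n,px,z in [('leftbed',[(168,50),(188,245)],.018),('fence top in',[(337,300),(349,83)],.048),('board',[(230,79),(318,83),(310,257),(233,254)],.056)]:
    for p in px:
        w=ray('wrist',p,z); print(n,np.round(w,4),np.round(inv(w)*1e3,1))
```

```text
[ 0.61151193  0.1733864  -0.04471144] -2.5617765502989314
[[ 1.2 -2.6]
 [-3.4 -0.8]
 [-1.8 -1.8]
 [ 2.4 -0.3]
 [-2.3  0.9]
 [ 1.8  5.8]
 [-0.6  2.2]
 [ 1.7 -1.6]
 [-3.8 -0.5]
 [ 2.5  3.9]
 [ 0.7 -1.3]]
leftbed [0.4665 0.1327 0.018 ] [-143.1  -47.1]
leftbed [ 0.4596 -0.091   0.018 ] [-139.9 -270.9]
fence top in [ 0.6472 -0.1511  0.048 ] [  50.2 -322.6]
fence top in [0.6546 0.0987 0.048 ] [ 46.4 -72.7]
board [0.539  0.1018 0.056 ] [-69.3 -74.8]
board [0.6239 0.0982 0.056 ] [ 15.7 -74.6]
board [ 0.6147 -0.0884  0.056 ] [  14.9 -261.4]
board [ 0.5267 -0.0846  0.056 ] [ -73.2 -261.5]
```

arm_command --commands '[{"grip": 0,"slide": [-1,0,0],"yaw": -0.28},{"grip": 0,"slide": [-1,0,0],"yaw": 0},{"grip": 0,"slide": [-1,0,-1],"yaw": 0},{"grip": 0,"slide": [-0.6,0.1,-1],"yaw": 0},{"grip": 0,"slide": [0,0,-1],"yaw": 0}]' --force 20

```text
t: 2.02
tcp_pos: [0.4793, 0.0042, 0.1183]
tcp_rot: [-2.263, -2.178, 0.001]
contact_force: [0.1, -0.3, -0.2]
opening: 0.458
gripper_force: 0.0
```

arm_command --commands '[{"grip": 0,"slide": [0,0,-1],"yaw": 0},{"grip": 0,"slide": [0,0,-0.9],"yaw": 0},{"grip": 0,"slide": [0,0,-0.3],"yaw": 0},{"grip": 0,"slide": [0.3,0,0],"yaw": 0},{"grip": 0,"slide": [0.3,0,0],"yaw": 0}]'

```text
t: 2.65
tcp_pos: [0.5072, 0.0041, 0.032]
tcp_rot: [2.263, 2.176, 0.004]
contact_force: [1.5, -0.7, -0.3]
opening: 0.004
gripper_force: 0.0
```

arm_command --commands '[{"grip": 0,"slide": [0.25,0,0],"yaw": 0},{"grip": 0,"slide": [0.25,0,0],"yaw": 0},{"grip": 0,"slide": [0.2,0,0],"yaw": 0}]'

```text
t: 3.02
tcp_pos: [0.5332, 0.0038, 0.0311]
tcp_rot: [-2.264, -2.177, 0.001]
contact_force: [-2.7, 0.6, 2.6]
opening: 0.006
gripper_force: 1.3
```

arm_command --commands '[{"grip": 0,"slide": [0.12,0,0],"yaw": 0},{"grip": 0,"slide": [0,0,0],"yaw": 0}]'

```text
t: 3.28
tcp_pos: [0.5387, 0.0041, 0.0307]
tcp_rot: [2.264, 2.177, 0.002]
contact_force: [-0.4, -0.1, -0.1]
opening: 0.002
gripper_force: 0.0
```

arm_command --commands '[{"grip": 0,"slide": [0.15,0,0],"yaw": 0}]'

```text
t: 3.4
tcp_pos: [0.5429, 0.004, 0.0306]
tcp_rot: [-2.263, -2.177, 0.003]
contact_force: [-2.5, 0.4, 1.1]
opening: 0.008
gripper_force: 1.3
```

arm_command --commands '[{"grip": 0,"slide": [0.1,0,0],"yaw": 0},{"grip": 0,"slide": [0,0,0],"yaw": 0}]'

```text
t: 3.65
tcp_pos: [0.5455, 0.0042, 0.0305]
tcp_rot: [-2.262, -2.176, 0.006]
contact_force: [-6.3, 0.4, 4.0]
opening: 0.003
gripper_force: 3.2
```

arm_command --commands '[{"grip": 0,"slide": [-0.5,0,0],"yaw": 0},{"grip": 0,"slide": [0,0,1],"yaw": 0},{"grip": 0,"slide": [0,-0.6,1],"yaw": 0},{"grip": 40,"slide": [0.7,-1,0],"yaw": 0},{"grip": 40,"slide": [1,-1,0],"yaw": 0}]'

```text
t: 4.28
tcp_pos: [0.5973, -0.1009, 0.1118]
tcp_rot: [2.262, 2.178, 0.003]
contact_force: [0.6, 0.7, -0.5]
opening: 0.209
gripper_force: 0.0
```

arm_command --commands '[{"grip": 40,"slide": [0,-0.75,0],"yaw": 0},{"grip": 40,"slide": [0,0,0],"yaw": 0}]'

```text
t: 4.53
tcp_pos: [0.5962, -0.134, 0.1106]
tcp_rot: [2.269, 2.169, -0.001]
contact_force: [0.1, 0.3, 0.8]
opening: 0.432
gripper_force: 0.0
```

Run:
```python
from h import *
s=r.read_state();print(s['tcp_pos'],s['t'],s['opening'])
shot('wrist','wrist1'); tips('wrist',['board','fence_face','bridge','knob_grip','stop_face'])
```

```text
[ 0.59624613 -0.13404726  0.1105724 ] 4.525 0.4319090300989894
```

View pics/wrist1.png

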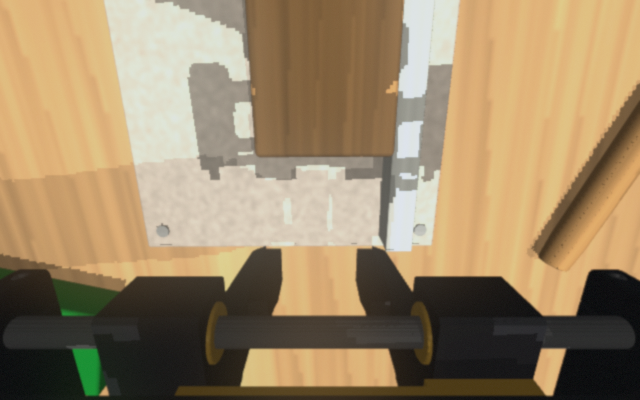

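The wrist picture shows the board's tail edge at row 155, columns 255–394, with its long edge lying on the fence's inner edge (about column 395–404). The tool is behind the tail. Next I descend and push.

arm_command --commands '[{"grip": 40,"slide": [0.05,0,-1],"yaw": 0},{"grip": 40,"slide": [0,0,-0.8],"yaw": 0},{"grip": 40,"slide": [0,0,-0.2],"yaw": 0},{"grip": 40,"slide": [0.02,0.5,0],"yaw": 0},{"grip": 40,"slide": [0.02,0.4,0],"yaw": 0}]'

```text
t: 5.45
tcp_pos: [0.6005, -0.0916, 0.0321]
tcp_rot: [2.262, 2.178, 0.004]
contact_force: [0.4, -1.1, -0.6]
opening: 0.455
gripper_force: 0.5
```

arm_command --commands '[{"grip": 40,"slide": [0.02,0.3,0],"yaw": 0},{"grip": 40,"slide": [0.02,0.4,0],"yaw": 0},{"grip": 40,"slide": [0.02,0.4,0],"yaw": 0},{"grip": 40,"slide": [0.02,0.4,0],"yaw": 0}]'

```text
t: 5.95
tcp_pos: [0.6028, -0.0329, 0.0309]
tcp_rot: [2.264, 2.177, 0.0]
contact_force: [-1.0, -2.2, 1.5]
opening: 0.458
gripper_force: 1.1
```

arm_command --commands '[{"grip": 40,"slide": [0.02,0.4,0],"yaw": 0},{"grip": 40,"slide": [0.02,0.4,0],"yaw": 0},{"grip": 40,"slide": [0.02,0.4,0],"yaw": 0}]'

```text
t: 6.32
tcp_pos: [0.6049, 0.0151, 0.0307]
tcp_rot: [-2.264, -2.178, 0.0]
contact_force: [-1.0, -2.4, 2.0]
opening: 0.457
gripper_force: 1.2
```

Run:
```python
from h import *
s=r.read_state();print(s['tcp_pos'],s['contact_force'],s['wrist_torque'])
shot('wrist','wrist2')
```

```text
[0.60492545 0.01507686 0.03069783] [-0.96693861 -2.36377108  1.97970931] [-0.46605863  0.07829171  0.03225239]
```

View pics/wrist2.png

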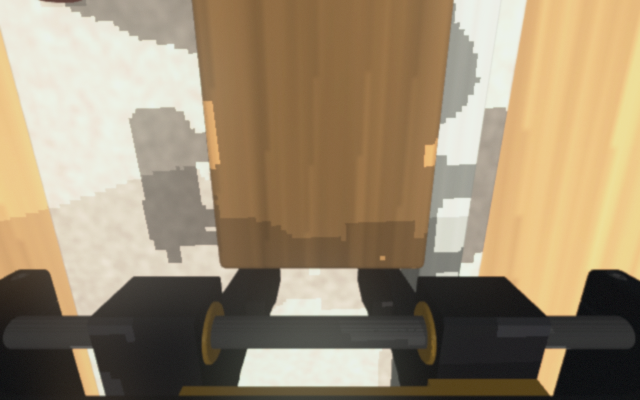

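The board's tail (row 265, columns 220–425) is against both fingers, and its right edge is along the fence. I carry on pushing to the stop.

arm_command --commands '[{"grip": 40,"slide": [0.02,0.4,0],"yaw": 0},{"grip": 40,"slide": [0.02,0.4,0],"yaw": 0},{"grip": 40,"slide": [0.01,0.2,0],"yaw": 0},{"grip": 40,"slide": [0,0,0],"yaw": 0}]'

```text
t: 6.88
tcp_pos: [0.6071, 0.0558, 0.0307]
tcp_rot: [-2.262, -2.179, -0.002]
contact_force: [0.2, -0.2, -0.1]
opening: 0.453
gripper_force: 0.0
```

arm_command --commands '[{"grip": 40,"slide": [0.01,0.2,0],"yaw": 0}]'

```text
t: 7.0
tcp_pos: [0.6075, 0.0609, 0.0307]
tcp_rot: [2.266, 2.175, -0.001]
contact_force: [0.3, -1.5, -0.8]
opening: 0.458
gripper_force: 0.5
```

arm_command --commands '[{"grip": 40,"slide": [0.01,0.15,0],"yaw": 0},{"grip": 40,"slide": [0,0,0],"yaw": 0}]'

```text
t: 7.25
tcp_pos: [0.6076, 0.0664, 0.0307]
tcp_rot: [2.265, 2.175, -0.004]
contact_force: [0.0, -4.7, 1.6]
opening: 0.452
gripper_force: 2.1
```

arm_command --commands '[{"grip": 40,"slide": [0.03,0.12,0],"yaw": 0},{"grip": 40,"slide": [0,0,0],"yaw": 0}]'

```text
t: 7.5
tcp_pos: [0.6076, 0.0663, 0.0307]
tcp_rot: [2.265, 2.172, -0.014]
contact_force: [-2.1, -11.0, 3.9]
opening: 0.457
gripper_force: 5.8
```

Run:
```python
from h import *
s=r.read_state();print(s['tcp_pos'],s['contact_force'],s['wrist_torque'])
im=shot('scene','scene1'); tips('scene',['board','stop_face','fence_face']); 
c=cv2.resize(im[170:320,225:415,::-1],None,fx=4,fy=4,interpolation=cv2.INTER_CUBIC);cv2.imwrite('pics/crop1.png',c)
```

```text
[0.60755577 0.06630488 0.03065176] [ -2.07616549 -10.99999384   3.90476719] [-2.19737175  0.55334886  0.17867024]
scene board 0.92 [ 2.869e-01  4.611e-01 -3.000e-04]
scene board 0.86 [0.612  0.1737 0.0191]
scene board 0.65 [ 0.3113  0.1562 -0.0034]
scene stop_face 0.7 [0.6149 0.2618 0.0188]
scene fence_face 0.59 [0.6524 0.1699 0.0202]
```

View pics/crop1.png

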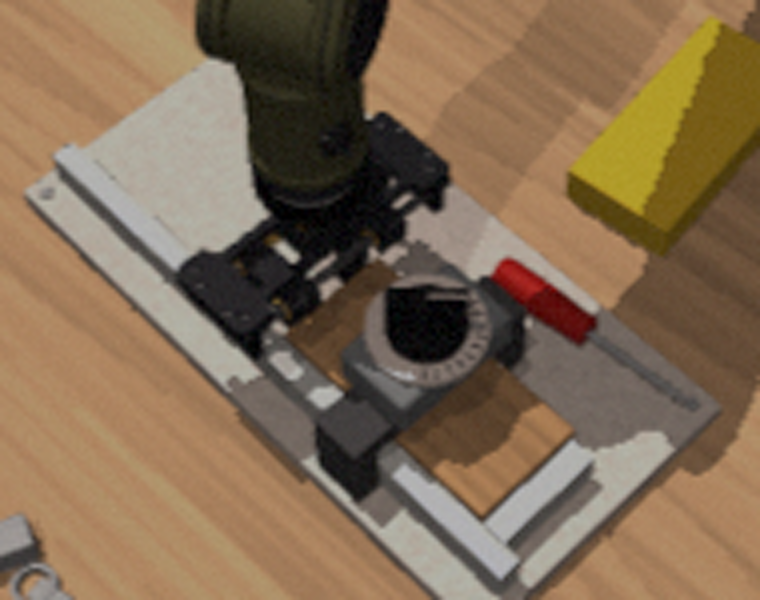

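The crop shows the board under the bridge, its far end flush on the stop (crop (580,430)–(490,515)) and its side along the fence. The force rose to 11 N with no motion, so it is at the stop. One light side nudge near the tail will make sure of the fence.

arm_command --commands '[{"grip": 40,"slide": [0,-0.6,0],"yaw": 0},{"grip": 40,"slide": [0,0,1],"yaw": 0},{"grip": 0,"slide": [-1,0,1],"yaw": 0},{"grip": 0,"slide": [-1,0,0],"yaw": 0},{"grip": 0,"slide": [-0.3,1,0],"yaw": 0}]'

```text
t: 8.32
tcp_pos: [0.515, 0.0862, 0.1115]
tcp_rot: [2.27, 2.171, -0.003]
contact_force: [0.1, 0.0, -0.1]
opening: 0.143
gripper_force: 0.0
```

arm_command --commands '[{"grip": 0,"slide": [0,0,-1],"yaw": 0},{"grip": 0,"slide": [0,0,-1],"yaw": 0},{"grip": 0,"slide": [0.3,0,0],"yaw": 0},{"grip": 0,"slide": [0.25,0,0],"yaw": 0},{"grip": 0,"slide": [0,0,0],"yaw": 0}]'

```text
t: 8.95
tcp_pos: [0.5418, 0.0891, 0.0324]
tcp_rot: [2.264, 2.175, 0.007]
contact_force: [-0.5, -0.1, 0.3]
opening: 0.005
gripper_force: 0.0
```

arm_command --commands '[{"grip": 0,"slide": [0.15,0,0],"yaw": 0},{"grip": 0,"slide": [0,0,0],"yaw": 0}]'

```text
t: 9.2
tcp_pos: [0.5459, 0.0888, 0.0314]
tcp_rot: [2.264, 2.177, 0.002]
contact_force: [-0.2, 0.1, 0.4]
opening: 0.002
gripper_force: 0.0
```

arm_command --commands '[{"grip": 0,"slide": [0.1,0,0],"yaw": 0},{"grip": 0,"slide": [0,0,0],"yaw": 0}]'

```text
t: 9.45
tcp_pos: [0.5489, 0.0888, 0.0308]
tcp_rot: [-2.264, -2.177, 0.0]
contact_force: [-0.4, 0.1, 0.5]
opening: 0.007
gripper_force: 0.3
```

arm_command --commands '[{"grip": 0,"slide": [0.1,0,0],"yaw": 0},{"grip": 0,"slide": [0,0,0],"yaw": 0}]'

```text
t: 9.7
tcp_pos: [0.5489, 0.0887, 0.0306]
tcp_rot: [-2.26, -2.176, 0.01]
contact_force: [-9.0, 0.7, 7.0]
opening: 0.005
gripper_force: 4.3
```

arm_command --commands '[{"grip": 0,"slide": [-0.5,0,0],"yaw": 0},{"grip": 0,"slide": [0,0,1],"yaw": 0},{"grip": 88,"slide": [0,-0.5,1],"yaw": 0},{"grip": 88,"slide": [0,-0.5,1],"yaw": 0},{"grip": 88,"slide": [0,0,1],"yaw": 0}]'

```text
t: 10.32
tcp_pos: [0.533, 0.0464, 0.192]
tcp_rot: [2.267, 2.173, -0.002]
contact_force: [0.7, 0.1, 0.3]
opening: 0.323
gripper_force: 0.0
```

arm_command --commands '[{"grip": 88,"slide": [0.5,0,1],"yaw": 0},{"grip": 88,"slide": [0.9,0,0.6],"yaw": 0},{"grip": 88,"slide": [0.5,0,0],"yaw": 0},{"grip": 88,"slide": [0,0,0],"yaw": 0},{"grip": 88,"slide": [0,0,0],"yaw": 0}]'

```text
t: 10.95
tcp_pos: [0.6076, 0.0488, 0.254]
tcp_rot: [-2.263, -2.177, 0.003]
contact_force: [-0.4, 0.8, -0.1]
opening: 0.888
gripper_force: 0.0
```

Run:
```python
from h import *
s=r.read_state();print(s['tcp_pos'],s['joint_positions'],s['t'])
im=shot('wrist','wrist3'); tips('wrist',['knob_grip','board','bridge'])
tips_=r.tip_of('wrist','reset_knob'); print(len(tips_))
```

```text
[0.60762213 0.04876625 0.25404971] [-0.04435941  0.65188476 -0.19672174  1.5940704   0.15027918  0.91285063
 -0.33285349] 10.95
wrist knob_grip 0.62 [0.611  0.171  0.1542]
wrist board 0.73 [ 0.3115  0.1556 -0.0032]Traceback (most recent call last):
  File "<stdin>", line 4, in <module>
ValueError: it knows: board, bridge, fence_face, glue, knob_grip, offcut, screwdriver, station, stop_face, tape
```

View pics/wrist3.png

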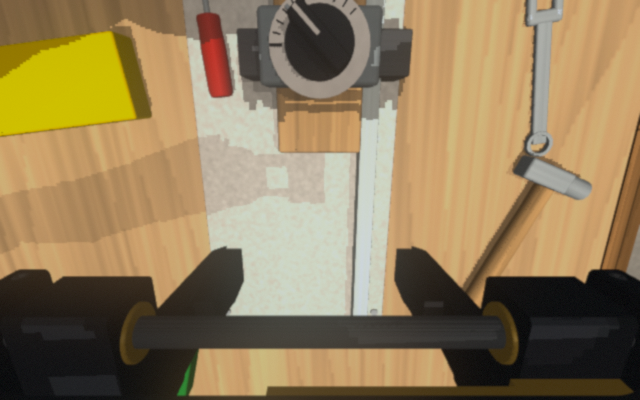

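The wrist picture shows the knob centred at about (319,40), its white line running to (290,3), up and left. The longest mark is at the left (275,45), which is station −x. The board's tail lies along the fence.

Run:
```python
from h import *
im=cv2.imread('pics/wrist3.png')[0:100,240:400]
g=cv2.cvtColor(im,cv2.COLOR_BGR2GRAY); hsv=cv2.cvtColor(im,cv2.COLOR_BGR2HSV)
m=(g>110).astype(np.uint8); n,l,st,c=cv2.connectedComponentsWithStats(m)
for i in range(1,n): print(i,st[i],c[i])
a,b=ray('wrist',(318,33),.162),ray('wrist',(290,3),.162); d=b-a
print(a,b,'angle from -x cw',np.degrees(np.arctan2(d[1],-d[0])))
print(proj('wrist',[[.611,.1735,.132],[.611,.1735,.162]]))
```

```text
1 [  0   0  29  28 536] [ 9.58208955 12.17723881]
2 [  29    0  102   99 3836] [81.81360792 52.0221585 ]
3 [53  0  2  1  2] [53.5  0. ]
4 [121   1   2   2   2] [121.5   1.5]
5 [123   0   1   1   1] [123.   0.]
6 [126   0  34  29 588] [148.12414966  11.89285714]
7 [131  47   9  20 103] [135.88349515  56.72815534]
8 [  0  75  35  25 455] [12.54065934 91.52967033]
9 [122  80  38  20 586] [142.15699659  91.26109215]
10 [19 85  2  2  2] [19.5 85.5]
11 [33 89  2  2  2] [33.5 89.5]
12 [119  96   1   1   1] [119.  96.]
13 [116  99   5   1   5] [118.  99.]
[0.61181452 0.17303316 0.162     ] [0.59416285 0.19131981 0.162     ] angle from -x cw 46.012230022244886
[[316.98594591  40.74909853]
 [316.76130675  32.27598292]]
```

arm_command --commands '[{"grip": 88,"slide": [0.1,0.7,0],"yaw": 1},{"grip": 88,"slide": [0,0.6,0],"yaw": 1},{"grip": 88,"slide": [0,0.6,0],"yaw": 1},{"grip": 88,"slide": [0,0.6,0],"yaw": 1},{"grip": 88,"slide": [0,0.6,0],"yaw": 1}]'

```text
t: 11.78
tcp_pos: [0.6126, 0.1735, 0.2547]
tcp_rot: [-1.376, -2.824, 0.001]
contact_force: [0.1, 0.0, 0.1]
opening: 1.004
gripper_force: 0.0
```

arm_command --commands '[{"grip": 60,"slide": [0,0,0],"yaw": 0.8},{"grip": 50,"slide": [0,0,-1],"yaw": 0},{"grip": 50,"slide": [0,0,0],"yaw": 0}]'

```text
t: 12.15
tcp_pos: [0.6107, 0.1716, 0.2122]
tcp_rot: [-1.221, -2.89, 0.008]
contact_force: [-0.8, -0.3, 0.9]
opening: 0.683
gripper_force: 0.0
```

arm_command --commands '[{"grip": 50,"slide": [0,0,-0.8],"yaw": 0},{"grip": 50,"slide": [0,0,-0.6],"yaw": 0},{"grip": 50,"slide": [0,0,-0.4],"yaw": 0},{"grip": 50,"slide": [0,0,0],"yaw": 0}]'

```text
t: 12.65
tcp_pos: [0.6128, 0.1727, 0.1425]
tcp_rot: [-1.223, -2.893, 0.001]
contact_force: [-0.4, -0.5, -0.1]
opening: 0.568
gripper_force: 0.0
```

arm_command --commands '[{"grip": 0,"slide": [0,0,0],"yaw": 0},{"grip": 0,"slide": [0,0,0],"yaw": 0},{"grip": 0,"slide": [0,0,0],"yaw": 0},{"grip": 0,"slide": [0,0,0],"yaw": 0}]' --force 15

```text
t: 13.15
tcp_pos: [0.6125, 0.172, 0.1431]
tcp_rot: [-1.224, -2.893, 0.003]
contact_force: [-1.5, -0.0, 2.5]
opening: 0.16
gripper_force: 15.0
```

Gripped at 14 mm, which is the bar's width. Now turn counter-clockwise.

arm_command --commands '[{"grip": 0,"slide": [0,0,0],"yaw": 1},{"grip": 0,"slide": [0,0,0],"yaw": 1},{"grip": 0,"slide": [0,0,0],"yaw": 1},{"grip": 0,"slide": [0,0,0],"yaw": 1},{"grip": 0,"slide": [0,0,0],"yaw": 1}]'

```text
t: 13.78
tcp_pos: [0.6124, 0.1718, 0.1431]
tcp_rot: [-0.154, -3.137, 0.003]
contact_force: [-2.5, -1.6, 3.7]
opening: 0.155
gripper_force: 15.0
```

arm_command --commands '[{"grip": 0,"slide": [0,0,0],"yaw": 0.4},{"grip": 0,"slide": [0,0,0],"yaw": 0.2},{"grip": 0,"slide": [0,0,0],"yaw": 0}]'

```text
t: 14.15
tcp_pos: [0.6124, 0.1718, 0.1431]
tcp_rot: [-0.03, -3.14, 0.003]
contact_force: [-4.0, -3.0, 4.4]
opening: 0.158
gripper_force: 15.0
```

Run:
```python
from h import *
s=r.read_state();print(s['wrist_torque'],s['joint_torque'])
```

```text
[-0.45154311  0.5685477  -0.03078764] [ -1.01457618 -53.17928553  -7.38176689 -13.16138238   0.21156586
  -1.21680066   0.15165953]
```

arm_command --commands '[{"grip": 0,"slide": [0,0,0],"yaw": 0.3},{"grip": 0,"slide": [0,0,0],"yaw": 0.3},{"grip": 0,"slide": [0,0,0],"yaw": 0}]'

```text
t: 14.52
tcp_pos: [0.6126, 0.1719, 0.143]
tcp_rot: [0.102, -3.139, 0.002]
contact_force: [-3.1, -3.3, 5.5]
opening: 0.171
gripper_force: 15.7
```

Run:
```python
from h import *
s=r.read_state();print(s['wrist_torque'],s['joint_torque'][-1])
```

```text
[-0.52215382  0.66644518 -0.36420897] 0.4415107425302267
```

The torque has risen to 0.36 N m, so the knob is at its stop. Release and lift.

arm_command --commands '[{"grip": 50,"slide": [0,0,0],"yaw": 0},{"grip": 50,"slide": [0,0,0],"yaw": 0},{"grip": 50,"slide": [0,0,0],"yaw": 0},{"grip": 50,"slide": [0,0,0.5],"yaw": 0},{"grip": 50,"slide": [0,0,1],"yaw": 0}]'

```text
t: 15.15
tcp_pos: [0.6123, 0.1725, 0.2031]
tcp_rot: [0.104, -3.137, 0.001]
contact_force: [0.3, 0.3, 0.4]
opening: 0.569
gripper_force: 0.0
```

arm_command --commands '[{"grip": 50,"slide": [0,0,1],"yaw": 0},{"grip": 50,"slide": [-1,0,1],"yaw": 0},{"grip": 50,"slide": [-1,0,0],"yaw": 0},{"grip": 50,"slide": [0,0,0],"yaw": 0},{"grip": 50,"slide": [0,0,0],"yaw": 0}]'

```text
t: 15.78
tcp_pos: [0.5341, 0.1728, 0.2837]
tcp_rot: [-0.102, 3.138, 0.001]
contact_force: [0.2, -0.2, 0.3]
opening: 0.567
gripper_force: 0.0
```

Run:
```python
from h import *
s=r.read_state();print(s['tcp_pos'],s['contact_force'])
shot('wrist','w4'); im=shot('scene','scene2'); tips('scene',['board','screwdriver']);tips('wrist',['knob_grip'])
c=cv2.resize(im[170:320,225:415,::-1],None,fx=4,fy=3,interpolation=cv2.INTER_CUBIC)[:,:400]
w=cv2.imread('pics/w4.png'); w=cv2.resize(w,(400,250))
cv2.imwrite('pics/fin.png',np.hstack([cv2.resize(c,(400,450)),cv2.copyMakeBorder(w,0,200,0,0,0)]))
```

```text
[0.53406435 0.17280651 0.28369195] [ 0.15471156 -0.1717598   0.31393994]
scene board 0.9 [ 0.2918  0.4604 -0.0023]
scene board 0.89 [ 0.3118 -0.2282  0.0055]
scene board 0.76 [0.6121 0.172  0.0171]
scene screwdriver 0.81 [0.4997 0.2184 0.0174]
wrist knob_grip 0.82 [0.6078 0.1723 0.1507]
```

View pics/w4.png

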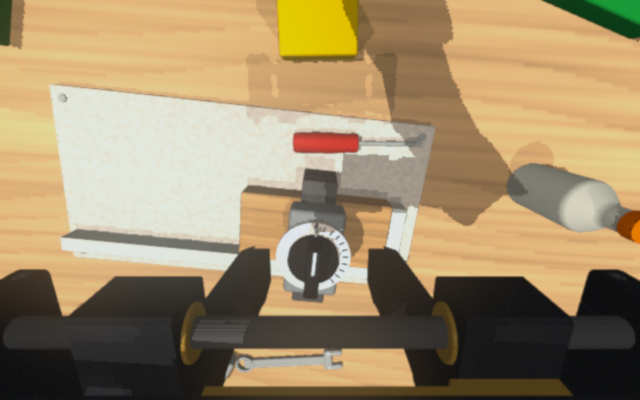

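The wrist picture shows the knob's pointer at (317,230), towards the robot at the longest mark. The board lies flat between the fence and the stop, and the screwdriver has not moved. Handing in.

Run:
```python
from h import *
print(r.close_job())
```

```text
the job is handed in; nothing more can be done
None
```

I handed the job in after about 16 s of robot time: the board is home against the fence and end stop, and the knob is turned back to its zero stop. I checked both by contact force and camera, but the hand-in returned no verdict. The screwdriver measured in place; I didn't re-measure the offcut, tape or glue bottle, though the arm stayed clear of them.

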